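Pop the touch-latch lid of the garlic bin and push it right back

TASK

Open the garlic bin for the cook: press down on the pad at the front of its clear lid until the touch catch lets go, take the finger away so that the spring lifts the lid ajar, then push the lid up and back with the fingers until it leans back on its stop by itself. Only push: do not pinch, grip or force the lid. Leave the shallot and lime bins shut and everything else on the bench where it stands.

Things in the scene. Friction and masses are not known exactly. Their poses are not given: they have to be found in the camera images.
- bin_garlic: The bin to open: fixed steel box 180 long (x) x 122 wide (y) x 108 mm high, clear hinged lid in a grey frame; white garlic bulbs show through it. Three like bins stand 150 mm apart, side by side, in a shallow tray 220 x 470 mm, in any order. Origin: centre of the bin's underside, 3 mm above the bench; -x points to its front (robot's side), z up.
- lid_garlic (a joint): Lid angle, rad: 0 shut and latched, negative pressed in, positive open. Pressing the pad takes 3 to 4 N; the catch lets go 2 to 4 mm down, rubber buffers (2 N/mm) follow, hard stop at 10 mm (-0.06). It does not catch again. Let go, a damped spring lifts the lid to 0.8 in about 0.5 s and carries it. Pushed on (1 to 2 N) it sinks back to 0.8 if left below 1.57; past 1.6 it falls on to its stop at 1.9.
- garlic_pad (a point): Centre of the top of the dark ribbed rubber pad (50 x 50 mm) at the middle of the garlic lid's front edge, where it is pressed; moves with the lid. 162 mm in front of the hinge, 9 mm above the lid's underside, 132 mm above the bench when shut. The axes are the lid's: z is the normal of its top, -x points to its front edge.
- garlic_edge (a point): Middle of the lower front (free) edge of the garlic lid, 186 mm from the hinge; moves with the lid. The lid is 126 mm wide, 6 mm thick, 160 g. A steel striker bar (28 mm long across, 6 mm thick) hangs in the middle under the lid, 21 mm behind the edge, reaching 19 mm below it.
- garlic_hinge (a point): Middle of the garlic lid's hinge axis, at the rear (+x) of the bin, 123 mm above the bench. The axis runs along the bin's y.
- bin_shallot: Like bin with six dark red shallots showing through its lid; must stay shut. Origin and axes as for the garlic bin.
- lid_shallot (a joint): Angle of the shallot bin's lid, as for the garlic lid; 0 = shut.
- bin_lime: Like bin with six green limes showing through its lid; must stay shut. Origin and axes as for the garlic bin.
- lid_lime (a joint): Angle of the lime bin's lid, as for the garlic lid; 0 = shut.
- tumbler: Loose lilac drinking cup, 78 mm across, 150 mm tall, standing behind the bins. Origin: centre of its underside.
- sauce_cup: Loose small steel cup, 68 mm across, 42 mm tall, standing in front of the bins. Origin: centre of its underside.
- pickle_jar: Loose amber glass jar with steel cap, 62 mm across, 100 mm tall, standing beside the bins at the left end of their tray. Origin: centre of its underside.
- cleaver: Loose cleaver, blade 170 x 78 mm, wooden handle, lying on the dark chopping board at the right. Origin: under the blade.
- colander: Loose steel colander, 216 mm across, 75 mm tall, at the right. Origin: centre of its underside.
- red_tray: Loose red plastic tray, 240 x 300 x 30 mm, at the left, with the spoon in it. Origin: centre of its underside.
- spoon: Loose wooden spoon, 180 mm long, lying in the red tray. Origin: near its middle.

How it is judged:
By the outcome, as a careful person would: the job done as asked, in the order asked, and still so for the second after the job is handed in, with the robot touching nothing.
It also fails if it takes over 42 s, if anything falls off the work surface, if the arm or the gripper's body presses on something with over 40 N, if the wrist force passes 120 N, or if a joint passes its speed limit or range.

ROBOT

A 6-joint arm with a two-finger parallel gripper is mounted at the origin on the work surface. World frame = base frame: x ahead of the robot, y to its left, z up, the work surface at z = 0. Lengths are in m, angles in rad, forces in N, time in s.
With the tool pointing down it reaches from about 0.35 to 0.875 m from the base axis. Payload 15.5 kg.
Tool frame: the origin (TCP) lies at the very end of the fingers, on their centre line; the grasp point (between the pads) lies 19 mm behind it; z points along the fingers, x is the direction in which the jaws open and shut, and the axes are right-handed (so a half turn about z gives the same grasp; the last joint's range is limited). The gripper opens to 85 mm and grips with 20 to 120 N. Pads are 22 mm wide; open, the fingers measure 114 mm over their backs; the gripper's body (76 mm by 85 mm) begins 54 mm behind the grasp point. The pads swing forward as they close: fully open they stand 13 mm farther back than shut.
Start: joints at [-1.438, 0.494, 1.345, -0, 1.302, -0.096], TCP at [0.141, -0.609, 0.231] pointing down, gripper open.
Joint ranges: [-2.91, 2.91], [-0.82, 2.16], [0.22, 2.67], [-1.22, 4.37], [0.12, 2.79], [-3.08, 3.08]. Speed limits (rad/s): [1.89, 1.89, 2.57, 3.01, 3.01, 3.01].

INTERFACE

Orientations are given as a unit quaternion [w, x, y, z].
In Python, from workcell import robot gives the robot as it stands.
- The arm moves only by the tool move_arm, never from a script. Its argument "motion" is a list of rows, each a list of 3 entries, a list of its own where there are three numbers: the shift along the tool's x, y, z in m, then the turn, a rotation vector about the tool's x, y, z in degrees, then the closure in counts, from 0 (fully open) to 255 (shut). In form: [[[tx, ty, tz], [ax, ay, az], fingers], ...]. A call has 1 to 8 rows; each row shifts and turns the pose as measured when the row begins, along the tool's axes as they then stand; what a row does not reach is not made up. A row lasts 1/8 s, in which the tool goes at most 62.5 mm and 10.7 degrees, less where a joint would pass 70% of its speed; a pose out of reach is approached as far as the arm can. A call is refused whole if a number of a shift passes 0.0625 or a number of a turn 10.7, either way. A call with a gripper value outside its range is refused whole. The fingers move at their own pace and stop on an object; "squeeze" is the grip in N (left out, the last holds). Time passes only in rows, so rows that do not move let the fingers close. It gives the time, the measured TCP pose, the force and the opening at its end, in the units of the state.
- robot.observe(): the state, without advancing time (a new reading comes with each control period).
- robot.capture(name): name is "scene" or "top" or "wrist"; returns a dict with "color" (400x640x3 uint8, red, green, blue), "fovy" (degrees; the focal length in pixels is half the picture's height over the tangent of half this angle, whatever the lens; pixels are square), "cx", "cy" (the principal point, pixels), "k1" (the pictures are not rectified: a ray, as slopes to the right and down, at radius r is drawn at 1 + k1 r^2 times it, then the intrinsics apply), "R" (3x3) and "t" (3): a world point X has camera coordinates R X + t. Camera axes: x right, y down, z forward; pixel columns grow to the right and rows downward; lengths in m; the calibration is good to about 2 mm. A picture is of the moment at which its call begins. There is no depth.
- robot.close_job(): hands the job in, once; it reports no verdict.
The state is a dict: "time": time; "joint_positions": joint angles; "qd": joint speeds; "effort": joint torques, N m; "tcp_pos": TCP position; "tcp_rot": TCP orientation; "wrist_force": force on the tool from outside, world axes, zero at the start; "ft_torque": the same for the moment, N m; "finger_gap": opening from 0.0 (shut) to 1.0 (fully open).
Only numpy, scipy, OpenCV 4.12 (cv2) and the standard library are available. Lean on these libraries where they do the work, as an engineer would, in place of code of your own. Each camera call takes 0.05 s, during which the arm holds its last target.

## Working session

There is one attempt and no reset: what is moved stays moved. The work goes in short steps, Python scripts to look and compute and a tool call to move; the robot and the scene stay as the last step left them, time stands still between calls to the robot, and variables do not carry over. Pictures are saved under pics/ and viewed, and the job is handed in when it is done.

Besides the shell and the picture viewer there is one more tool, called by a JSON object that holds its "method" and its "body", one argument or row to a line. move_arm: Moves the arm, as the interface text tells. Its arguments: {"type":"object","properties":{"motion":{"type":"array"},"squeeze":{"type":"number"}},"required":["motion"]}

```bash
mkdir -p pics; ls; cat > h.py <<'E'
import numpy as np, cv2, json, pickle
from workcell import robot
def snap(n,fn):
    c=robot.capture(n); pickle.dump(c,open(f'pics/{fn}.pkl','wb'))
    cv2.imwrite(f'pics/{fn}.png',cv2.cvtColor(np.asarray(c['color']),cv2.COLOR_RGB2BGR)); return c
def load(fn): return pickle.load(open(f'pics/{fn}.pkl','rb'))
def K(c):
    f=200/np.tan(np.radians(c['fovy'])/2); return np.array([[f,0,c['cx']],[0,f,c['cy']],[0,0,1]]),np.array([c['k1'],0,0,0.])
def onplane(c,uv,z):
    k,d=K(c); p=cv2.undistortPoints(np.array([[uv]],float),k,d)[0,0]
    R=np.array(c['R']);t=np.array(c['t']); o=-R.T@t; r=R.T@np.array([p[0],p[1],1]); return o+r*(z-o[2])/r[2]
def proj(c,X):
    k,d=K(c); return cv2.projectPoints(np.array(X,float).reshape(-1,1,3),cv2.Rodrigues(np.array(c['R']))[0],np.array(c['t'],float),k,d)[0][:,0]
def crop(fn,x0,y0,x1,y1,s,out):
    im=cv2.imread(f'pics/{fn}.png')[y0:y1,x0:x1]; cv2.imwrite(f'pics/{out}.png',cv2.resize(im,None,fx=s,fy=s,interpolation=cv2.INTER_CUBIC))
E
python3 - <<'E'
from h import *
print(robot.observe())
for n in('scene','top'):
    c=snap(n,n+'0'); print(n,-np.array(c['R']).T@c['t'],c['k1'])
E
```

```text
pics
{'time': 0.0, 'joint_positions': array([-1.43851717e+00,  4.94220082e-01,  1.34611559e+00, -8.76838791e-06,
        1.30254841e+00, -9.55042185e-02]), 'qd': array([-6.78463733e-04,  1.12749963e-03, -5.61681305e-05, -6.84925715e-04,
        1.08161840e-03, -7.76770624e-04]), 'effort': array([-4.74313565e-03, -8.82186270e+01, -3.83867168e+01, -3.66309387e-04,
        1.00219710e-02,  7.77549545e-07]), 'tcp_pos': array([ 0.14108561, -0.60848917,  0.2306826 ]), 'tcp_rot': array([-4.45074846e-04,  7.82885838e-01, -6.22165049e-01, -4.67841351e-04]), 'wrist_force': array([-0.20507034, -0.15064072,  0.13078388]), 'ft_torque': array([ 0.05265125, -0.02614271,  0.0432565 ]), 'finger_gap': 1.0000333445059577}
scene [1.48625859 0.45473814 0.93952064] -0.03967831485238188
top [0.39909702 0.01896049 1.37039356] -0.06605846305361536
```

View pics/scene0.png

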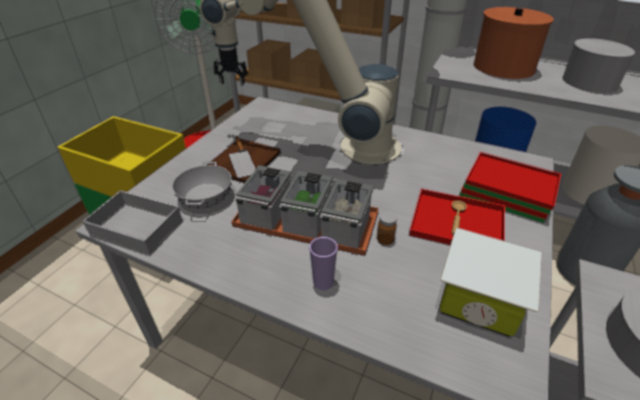

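View pics/top0.png

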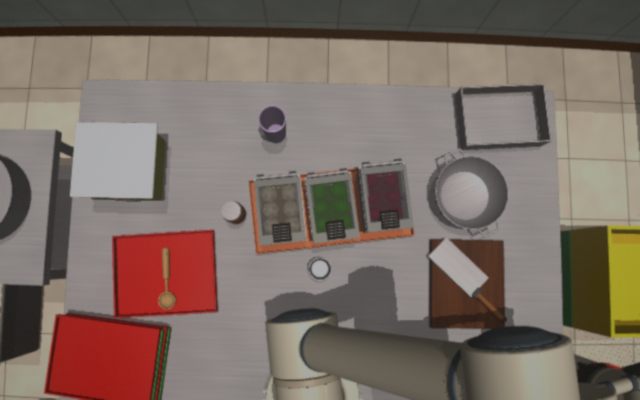

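The garlic bin (whitish bulbs) is the leftmost of the three in the top view, around (280,205), with its pad at about (282,232). The lime bin is in the middle and the shallot bin on the right.

```bash
python3 - <<'E'
from h import *
crop('top0',215,150,425,290,3.8,'t0c'); crop('scene0',225,155,415,260,4,'s0c')
E
```

```text
(no output)
```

View pics/t0c.png

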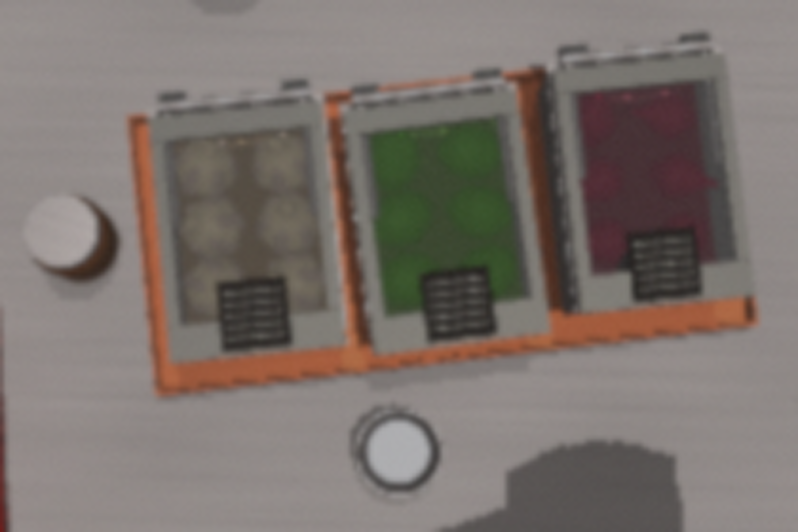

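View pics/s0c.png

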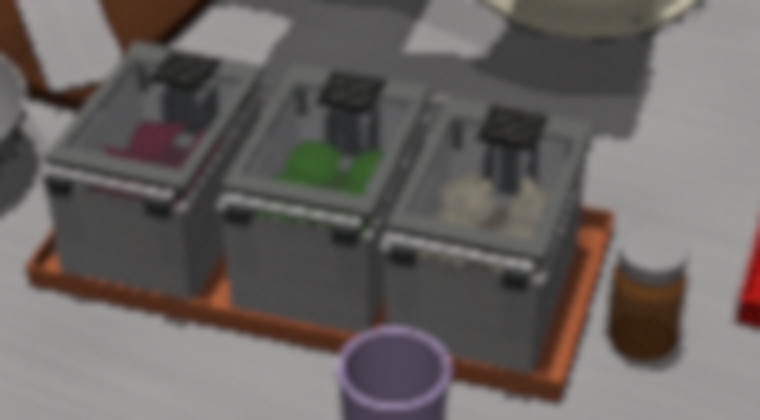

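In the top crop, the garlic pad centre is at (255,314). The lid's front corners are at (171,362) and (348,346), and the rear corners at about (150,113) and (322,97). In the scene crop, the garlic pad centre is at (513,127).

```bash
python3 - <<'E'
from h import *
c=load('top0'); s=load('scene0')
g=lambda u,v,z:onplane(c,(215+(u+.5)/3.8-.5,150+(v+.5)/3.8-.5),z)
gs=lambda u,v,z:onplane(s,(225+(u+.5)/4-.5,155+(v+.5)/4-.5),z)
P=g(255,314,.132);print('pad',P,'pad scene',gs(513,127,.132))
fl,fr,rl,rr=[g(*p,.129) for p in((171,362),(348,346),(150,113),(322,97))]
for n,a in zip('fl fr rl rr'.split(),(fl,fr,rl,rr)):print(n,a)
print('w',np.linalg.norm(fl-fr),'len',np.linalg.norm(fl-rl),np.linalg.norm(fr-rr))
d=(rl+rr-fl-fr);print('yaw',np.degrees(np.arctan2(d[1],d[0])),'yaw from front',np.degrees(np.arctan2(*( (fl-fr)[:2]*[-1,1]))))
for n,(u,v,z) in dict(padl=(458,304,.132),pads=(664,265,.132),jar=(62,235,.1),sauce=(400,452,.042)).items(): print(n,g(u,v,z))
print('tumbler top',onplane(c,(272,115),.15), onplane(c,(274,138),0))
E
```

```text
pad [0.47348626 0.09520509 0.132     ] pad scene [0.47157017 0.09513453 0.132     ]
fl [0.43817921 0.15411137 0.129     ]
fr [0.45237348 0.02862973 0.129     ]
rl [0.6170641  0.17541303 0.129     ]
rr [0.63154296 0.05157492 0.129     ]
w 0.12628191284580548 len 0.18014872593849418 0.18063272632654118
yaw 7.044656801526626 yaw from front 6.453768816466599
padl [ 0.48380718 -0.04894918  0.132     ]
pads [ 0.51491145 -0.19591519  0.132     ]
jar [0.53012389 0.24041462 0.1       ]
sauce [ 0.37681579 -0.01187402  0.042     ]
tumbler top [0.79366265 0.13039723 0.15      ] [0.76946744 0.13553356 0.        ]
```

{"method": "move_arm", "body": {
  "motion": [
    [[0,0,0],[0,0,6.2],255],
    [[0,0,0],[0,0,0],255]
  ],
  "squeeze": 20
}}

```text
time: 0.35
tcp_pos: [0.141, -0.6081, 0.2301]
tcp_rot: [-0.001, 0.748, -0.664, -0.001]
wrist_force: [-0.4, -0.1, -0.7]
finger_gap: 0.605
```

```bash
cat >> h.py <<'E'
from scipy.spatial.transform import Rotation as Ro
def totool(target):
    o=robot.observe(); q=o['tcp_rot']; R=Ro.from_quat([q[1],q[2],q[3],q[0]]).as_matrix()
    print('t',round(o['time'],3),'tcp',o['tcp_pos'].round(4),'F',o['wrist_force'].round(2),'gap',round(o['finger_gap'],3)); print('Rcols',R.round(3).tolist()); print('tool shift',(R.T@(np.array(target)-o['tcp_pos'])).round(4))
E
python3 -c "
from h import *
totool([.4725,.095,.2])"
```

```text
t 0.35 tcp [ 0.141  -0.6081  0.2301] F [-0.42 -0.09 -0.68] gap 0.605
Rcols [[0.118, -0.993, -0.0], [-0.993, -0.118, 0.003], [-0.003, 0.0, -1.0]]
tool shift [-0.6591 -0.412   0.0318]
```

{"method": "move_arm", "body": {
  "motion": [
    [[-0.047,-0.029,0],[0,0,0],255],
    [[-0.047,-0.029,0],[0,0,0],255],
    [[-0.047,-0.029,0],[0,0,0],255],
    [[-0.047,-0.029,0],[0,0,0],255],
    [[-0.047,-0.029,0],[0,0,0],255],
    [[-0.047,-0.029,0],[0,0,0],255],
    [[-0.047,-0.029,0],[0,0,0],255]
  ]
}}

```text
time: 1.23
tcp_pos: [0.3036, -0.2488, 0.2296]
tcp_rot: [-0.001, 0.752, -0.659, -0.0]
wrist_force: [1.5, -0.9, 0.8]
finger_gap: -0.005
```

```bash
python3 -c "
from h import *
totool([.4725,.095,.2])"
```

```text
t 1.225 tcp [ 0.3036 -0.2488  0.2296] F [ 1.5  -0.86  0.78] gap -0.005
Rcols [[0.132, -0.991, 0.001], [-0.991, -0.132, 0.001], [-0.001, -0.001, -1.0]]
tool shift [-0.3184 -0.2129  0.0302]
```

{"method": "move_arm", "body": {
  "motion": [
    [[-0.046,-0.03,0],[0,0,0],255],
    [[-0.046,-0.03,0],[0,0,0],255],
    [[-0.046,-0.03,0],[0,0,0],255],
    [[-0.046,-0.03,0],[0,0,0],255],
    [[-0.046,-0.03,0],[0,0,0],255],
    [[-0.046,-0.03,0],[0,0,0],255],
    [[-0.02,-0.015,0],[0,0,0],255],
    [[0,0,0],[0,0,0],255]
  ]
}}

```text
time: 2.22
tcp_pos: [0.4596, 0.0861, 0.231]
tcp_rot: [-0.002, 0.761, -0.648, 0.002]
wrist_force: [0.0, -0.5, 0.4]
finger_gap: 0.002
```

```bash
python3 -c "
from h import *
totool([.4725,.095,.145])"
```

```text
t 2.225 tcp [0.4596 0.0861 0.231 ] F [ 0.03 -0.46  0.45] gap 0.002
Rcols [[0.159, -0.987, 0.004], [-0.987, -0.159, 0.0], [0.0, -0.004, -1.0]]
tool shift [-0.0068 -0.0137  0.086 ]
```

{"method": "move_arm", "body": {
  "motion": [
    [[-0.007,-0.014,0.03],[0,0,2.3],255],
    [[0,0,0.03],[0,0,0],255],
    [[0,0,0.018],[0,0,0],255],
    [[0,0,0],[0,0,0],255]
  ]
}}

```text
time: 2.72
tcp_pos: [0.4721, 0.093, 0.1514]
tcp_rot: [-0.001, 0.75, -0.662, 0.002]
wrist_force: [0.2, 0.7, 1.0]
finger_gap: -0.0
```

```bash
python3 -c "
from h import *
totool([.4725,.095,.135])
snap('wrist','w1');snap('scene','s1');crop('s1',225,100,415,260,4,'s1c')"
```

```text
t 2.725 tcp [0.4721 0.093  0.1514] F [0.22 0.68 1.  ] gap -0.0
Rcols [[0.125, -0.992, 0.005], [-0.992, -0.125, -0.0], [0.001, -0.005, -1.0]]
tool shift [-0.0019 -0.0005  0.0165]
```

View pics/w1.png

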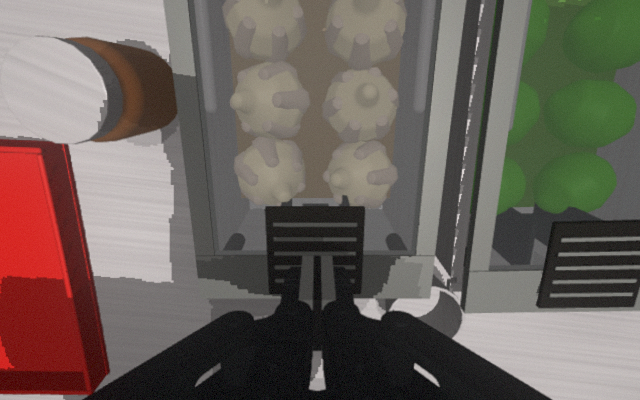

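View pics/s1c.png

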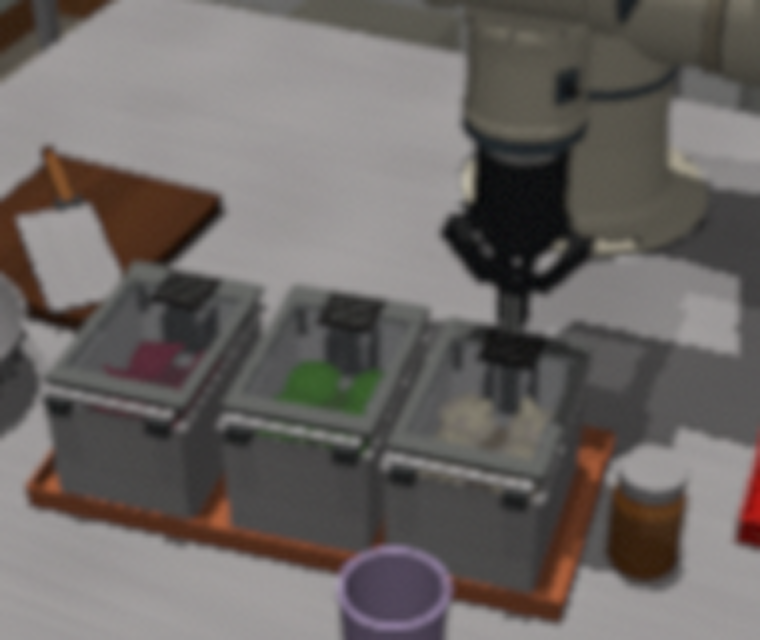

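The fingertips sit over the middle of the garlic pad (wrist view ~(315,265)), about 19 mm above it. I'll go down to it and press in small steps.

```bash
python3 -c "
from h import *
c=load('w1');print(-np.array(c['R']).T@c['t'])"
```

```text
[0.55455483 0.10314927 0.2940739 ]
```

{"method": "move_arm", "body": {
  "motion": [
    [[-0.002,0,0.014],[0,0,0],255],
    [[0,0,0.004],[0,0,0],255],
    [[0,0,0.002],[0,0,0],255],
    [[0,0,0.002],[0,0,0],255]
  ]
}}

```text
time: 3.32
tcp_pos: [0.4737, 0.0951, 0.131]
tcp_rot: [-0.003, 0.75, -0.662, 0.004]
wrist_force: [-2.6, -0.0, 3.3]
finger_gap: -0.003
```

{"method": "move_arm", "body": {
  "motion": [
    [[0,0,0.002],[0,0,0],255],
    [[0,0,0.002],[0,0,0],255]
  ]
}}

```text
time: 3.58
tcp_pos: [0.4735, 0.0951, 0.1271]
tcp_rot: [-0.003, 0.75, -0.662, 0.004]
wrist_force: [-2.3, -0.5, 8.0]
finger_gap: 0.003
```

{"method": "move_arm", "body": {
  "motion": [
    [[0,0,0.0015],[0,0,0],255]
  ]
}}

```text
time: 3.7
tcp_pos: [0.4735, 0.0951, 0.1257]
tcp_rot: [-0.003, 0.75, -0.661, 0.004]
wrist_force: [-3.7, -0.4, 10.7]
finger_gap: -0.003
```

{"method": "move_arm", "body": {
  "motion": [
    [[0,0,-0.06],[0,0,0],255],
    [[0,0.025,-0.055],[0,0,0],255],
    [[0,0.05,-0.03],[0,0,0],255],
    [[0,0.05,0],[0,0,0],255],
    [[0,0,0],[0,0,0],255]
  ]
}}

```text
time: 4.32
tcp_pos: [0.346, 0.0792, 0.2735]
tcp_rot: [-0.004, 0.75, -0.661, 0.004]
wrist_force: [0.4, 0.1, 0.2]
finger_gap: 0.001
```

```bash
python3 -c "
from h import *
totool([.4,.13,.24])
snap('wrist','w2');snap('scene','s2');crop('s2',225,100,415,260,4,'s2c')"
```

```text
t 4.325 tcp [0.346  0.0792 0.2735] F [0.41 0.12 0.22] gap 0.001
Rcols [[0.125, -0.992, 0.012], [-0.992, -0.125, 0.0], [0.001, -0.012, -1.0]]
tool shift [-0.0437 -0.0595  0.0342]
```

View pics/s2c.png

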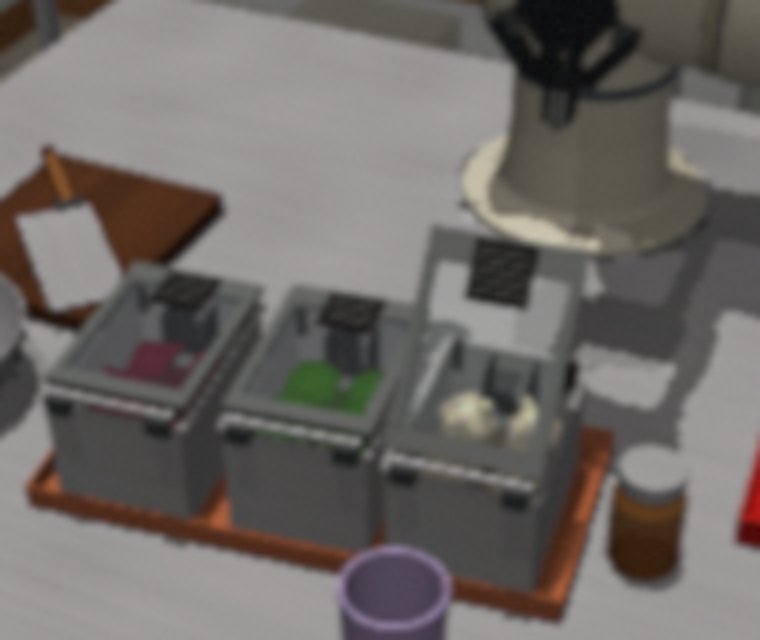

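View pics/w2.png

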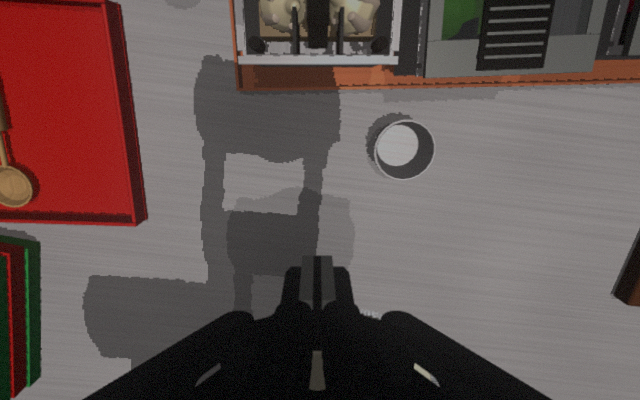

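The lid popped up ajar; in the scene crop its top corners are at (433,228) and (588,245). The lime and shallot lids are still shut. I'll check these corners against the geometry and work out the push path.

```bash
python3 - <<'E'
from h import *
c=load('s2'); a=np.radians(6.8);u=np.array([np.cos(a),np.sin(a),0]);v=np.array([-np.sin(a),np.cos(a),0]);z=np.array([0,0,1])
H=np.array([.4725,.0951,.123])+.162*u
for q in(.75,.8,.85):
    e=H-.186*np.cos(q)*u+.186*np.sin(q)*z; n=np.array(np.sin(q)*u+np.cos(q)*z)*.006
    print(q,e.round(4),[((p-[225,100]+.5)*4-.5).round(0).tolist() for p in proj(c,[e-.063*v+n,e+.063*v+n])])
e=H-.186*np.cos(.8)*u+.186*np.sin(.8)*z
totool(e+.038*v-.04*u-.02*z)
E
```

```text
0.75 [0.4982 0.0982 0.2498] [[433.0, 230.0], [590.0, 258.0]]
0.8 [0.5047 0.0989 0.2564] [[430.0, 228.0], [588.0, 256.0]]
0.85 [0.5115 0.0997 0.2627] [[428.0, 226.0], [587.0, 254.0]]
t 4.425 tcp [0.3492 0.0794 0.2737] F [ 0.91 -0.07  1.01] gap 0.004
Rcols [[0.125, -0.992, 0.014], [-0.992, -0.125, 0.0], [0.001, -0.014, -1.0]]
tool shift [-0.0383 -0.1164  0.0388]
```

{"method": "move_arm", "body": {
  "motion": [
    [[-0.02,-0.03,0.02],[0,0,0],255],
    [[-0.019,-0.04,0.019],[0,0,0],255],
    [[0,-0.03,0],[0,0,0],255],
    [[0,0,0],[0,0,0],255]
  ]
}}

```text
time: 4.92
tcp_pos: [0.4517, 0.133, 0.2336]
tcp_rot: [-0.005, 0.75, -0.662, 0.006]
wrist_force: [-1.4, -0.9, -1.8]
finger_gap: -0.002
```

```bash
python3 -c "
from h import *
totool([.4924,.136,.24])
snap('scene','s3');crop('s3',225,100,415,260,4,'s3c')"
```

```text
t 4.925 tcp [0.4517 0.133  0.2336] F [-1.4  -0.89 -1.81] gap -0.002
Rcols [[0.124, -0.992, 0.016], [-0.992, -0.124, 0.0], [0.002, -0.016, -1.0]]
tool shift [ 0.0021 -0.0408 -0.0058]
```

View pics/s3c.png

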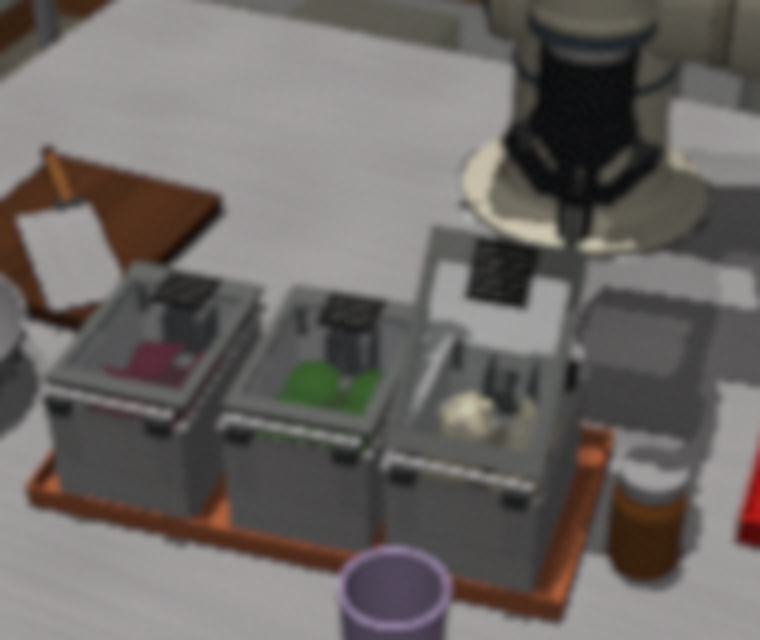

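{"method": "move_arm", "body": {
  "motion": [
    [[0,-0.02,-0.002],[0,0,0],255],
    [[0,-0.015,0],[0,0,0],255],
    [[0,-0.01,-0.004],[0,0,0],255],
    [[0,-0.012,-0.008],[0,0,0],255],
    [[0,-0.014,-0.01],[0,0,0],255]
  ]
}}

```text
time: 5.6
tcp_pos: [0.5196, 0.1411, 0.2579]
tcp_rot: [-0.003, 0.75, -0.662, 0.003]
wrist_force: [-1.0, 0.8, 0.2]
finger_gap: 0.001
```

```bash
python3 -c "
from h import *
totool([.6334,.16,.285])
snap('scene','s4');crop('s4',225,100,415,260,4,'s4c')"
```

```text
t 5.6 tcp [0.5196 0.1411 0.2579] F [-1.04  0.76  0.15] gap 0.001
Rcols [[0.124, -0.992, 0.009], [-0.992, -0.124, -0.0], [0.002, -0.009, -1.0]]
tool shift [-0.0046 -0.1155 -0.0261]
```

View pics/s4c.png

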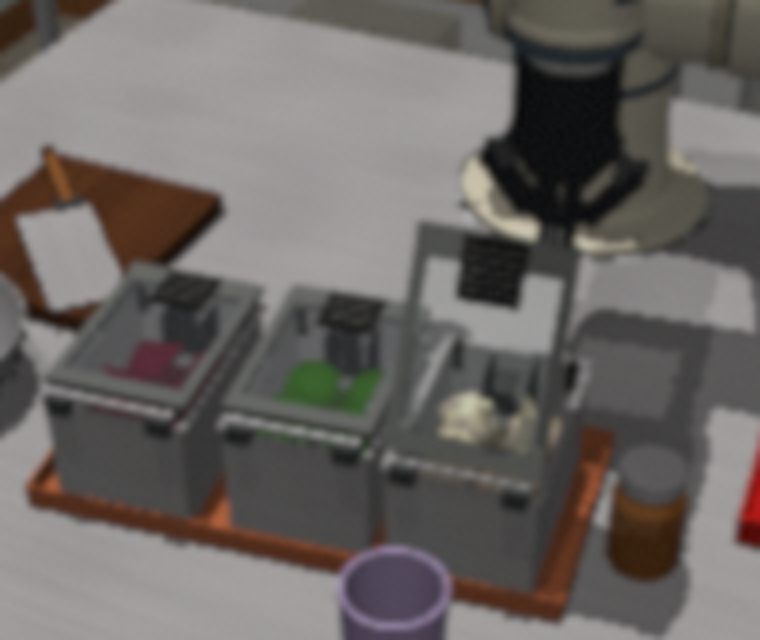

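The fingers are behind the free edge and the lid has risen (its top corner is now at (418,222)). I'll carry on along the arc.

{"method": "move_arm", "body": {
  "motion": [
    [[0,-0.016,-0.009],[0,0,0],255],
    [[0,-0.017,-0.008],[0,0,0],255],
    [[0,-0.018,-0.006],[0,0,0],255],
    [[0,-0.018,-0.004],[0,0,0],255]
  ]
}}

```text
time: 6.15
tcp_pos: [0.5898, 0.1497, 0.288]
tcp_rot: [-0.003, 0.749, -0.662, 0.004]
wrist_force: [-0.1, -0.1, -1.0]
finger_gap: 0.003
```

```bash
python3 -c "
from h import *
totool([.6334,.155,.285])
snap('scene','s5');crop('s5',225,100,415,260,4,'s5c')"
```

```text
t 6.15 tcp [0.5898 0.1497 0.288 ] F [-0.08 -0.13 -1.01] gap 0.003
Rcols [[0.123, -0.992, 0.011], [-0.992, -0.123, -0.0], [0.002, -0.011, -1.0]]
tool shift [ 0.0001 -0.0439  0.0034]
```

View pics/s5c.png

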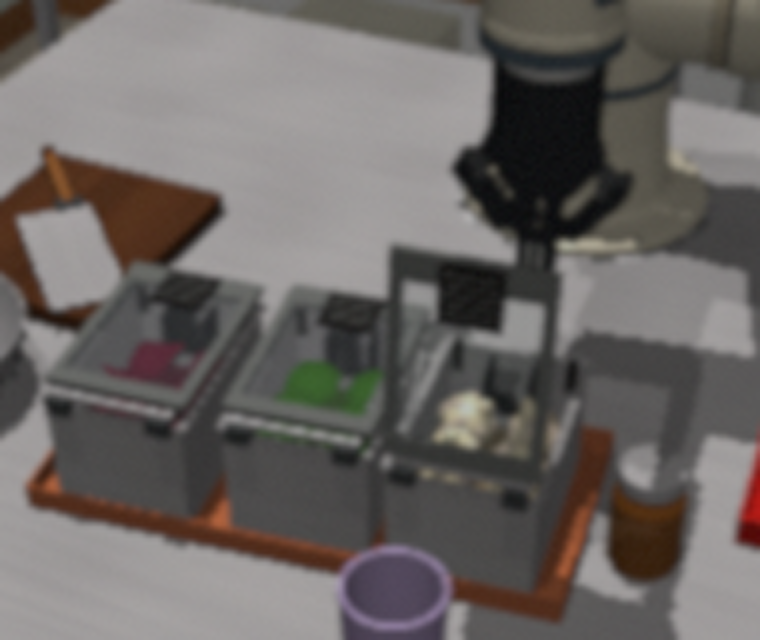

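The lid is at about 1.4 rad with the fingers still behind its edge (~(540,255)). I'll push it past upright.

{"method": "move_arm", "body": {
  "motion": [
    [[0,-0.016,-0.001],[0,0,0],255],
    [[0,-0.014,0],[0,0,0],255],
    [[0,-0.012,0],[0,0,0],255],
    [[0,-0.01,0],[0,0,0],255],
    [[0,-0.006,0],[0,0,0],255]
  ]
}}

```text
time: 6.82
tcp_pos: [0.6503, 0.157, 0.2894]
tcp_rot: [-0.004, 0.749, -0.662, 0.004]
wrist_force: [0.0, -0.5, 0.0]
finger_gap: 0.001
```

```bash
python3 -c "
from h import *
totool([.6334,.155,.285])
snap('scene','s6');crop('s6',225,100,415,260,4,'s6c')"
```

```text
t 6.825 tcp [0.6503 0.157  0.2894] F [ 0.03 -0.51  0.05] gap 0.001
Rcols [[0.123, -0.992, 0.011], [-0.992, -0.123, -0.0], [0.002, -0.011, -1.0]]
tool shift [-0.0001  0.017   0.0042]
```

View pics/s6c.png

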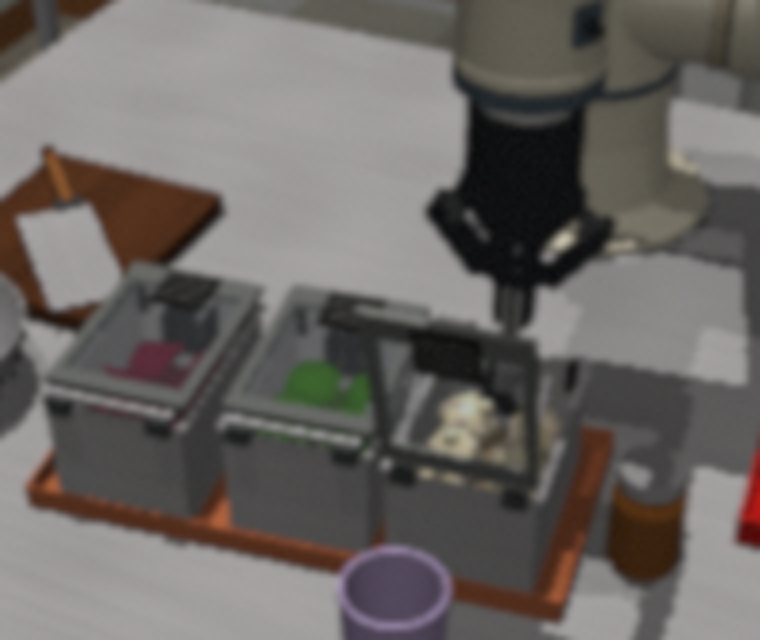

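The lid now lies back on its stop, with its top edge at crop (360–535, 320–345), and the wrist force is about 0. I'll back away and check.

{"method": "move_arm", "body": {
  "motion": [
    [[0,0.03,0],[0,0,0],255],
    [[0,0.045,-0.03],[0,0,0],255],
    [[0,0.055,-0.02],[0,0,0],255],
    [[0,0.055,0],[0,0,0],255],
    [[0,0.05,0],[0,0,0],255],
    [[0,0,0],[0,0,0],255],
    [[0,0,0],[0,0,0],255],
    [[0,0,0],[0,0,0],255]
  ]
}}

```text
time: 7.88
tcp_pos: [0.4099, 0.1273, 0.3376]
tcp_rot: [-0.004, 0.749, -0.662, 0.005]
wrist_force: [0.9, 0.4, 0.1]
finger_gap: -0.004
```

```bash
python3 - <<'E'
from h import *
totool([.4,.15,.33])
c=snap('scene','s7');crop('s7',225,100,415,260,4,'s7c');snap('top','t7')
a=np.radians(6.8);u=np.array([np.cos(a),np.sin(a),0]);v=np.array([-np.sin(a),np.cos(a),0]);z=np.array([0,0,1])
H=np.array([.4725,.0951,.123])+.162*u
for q in(1.6,1.8,1.9):
    e=H-.186*np.cos(q)*u+.186*np.sin(q)*z
    print(q,[((p-[225,100]+.5)*4-.5).round(0).tolist() for p in proj(c,[e-.063*v,e+.063*v])])
E
```

```text
t 7.875 tcp [0.4099 0.1273 0.3376] F [0.93 0.37 0.12] gap -0.004
Rcols [[0.123, -0.992, 0.013], [-0.992, -0.123, 0.0], [0.001, -0.012, -1.0]]
tool shift [-0.0238  0.0071  0.0075]
1.6 [[376.0, 266.0], [552.0, 298.0]]
1.8 [[359.0, 300.0], [538.0, 334.0]]
1.9 [[351.0, 321.0], [531.0, 356.0]]
```

View pics/s7c.png

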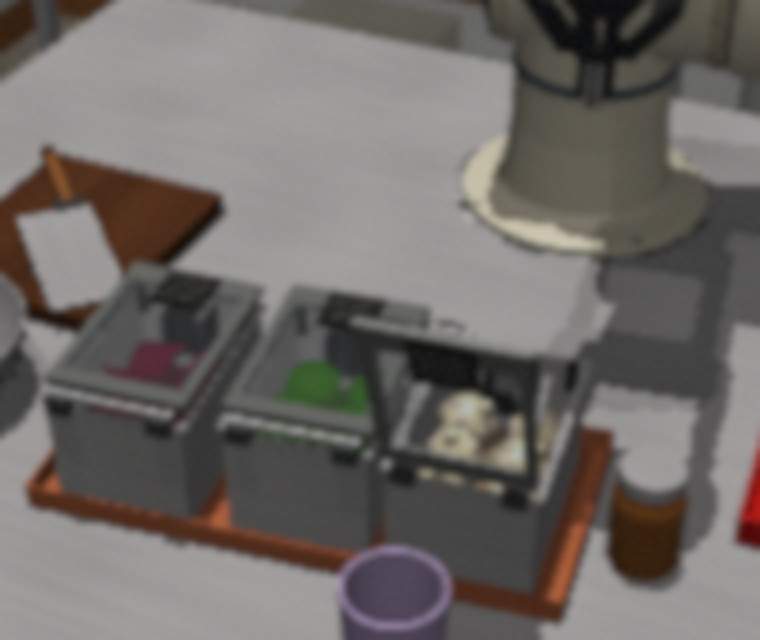

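View pics/t7.png

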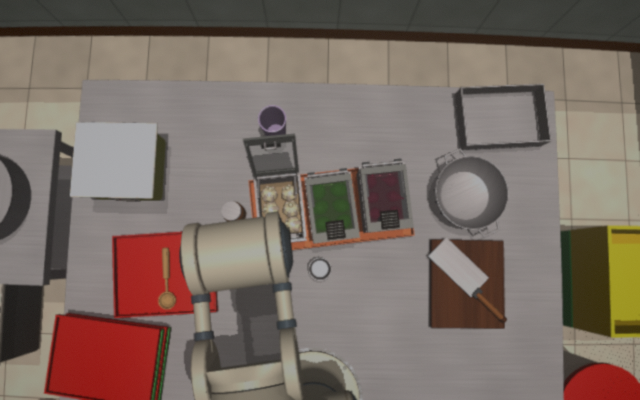

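The lid leans back at about 1.9 rad: its corners at (352,320) and (531,355) match the prediction for 1.9. The lime and shallot lids are shut, the tumbler (272,120), sauce cup (319,268), jar (233,211) and other items haven't moved, and the robot is clear. I'm handing the job in.

```bash
python3 -c "
from workcell import robot
print(robot.close_job())"
```

```text
the job is handed in; nothing more can be done
None
```

The garlic bin is open, with its lid leaning back on its stop by itself, and the job was handed in at about 8 s of the 42 s allowed.

- **Opening:** I pressed the pad down about 6 mm with the closed fingers, and the wrist force read about 11 N. I then took the finger away, and the spring lifted the lid to about 0.8 rad. After that I pushed the free edge up and back, to the side of the striker bar, until the lid fell back.
- **Last checks:** the lid's corners in the scene picture match the prediction for 1.9 rad within a few pixels. The shallot and lime lids look shut, and the loose items look unmoved in the top picture. The robot was clear of everything, with wrist force about 1 N or less.
- **Small disagreement:** with the lid ajar, one corner showed about 11 px (in the 4x crop) from where it should have been. I put that down to how I read the picture. No check failed.

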